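Open the stone lockbox by its combination dial

TASK

Open the stone box: turn its dial left (counter-clockwise from above) past the red mark once and stop the white pointer on red the second time, then right past the blue mark once and stop on blue the second time. Then turn left slowly until you feel the dial stop dead by itself, never forcing it, and slide the aluminium cover fully open towards the robot. Let go at the end, and leave the loupe, the tin and the steel dop holder where they are.

Things in the scene. Friction and masses are not known exactly. Their poses are not given: they have to be found in the camera images.
- lockbox: Grey steel lockbox bolted to the bench, 240 mm (its x) by 300 mm (its y), 90 mm high; origin: centre of its underside on the bench; +x points away from the robot, +y to the robot's left, z up; place and yaw (to 0.3 rad either way) vary. On the right half (-y) of its top is the dial, on the left half (+y) a compartment with a sliding cover.
- dial_axis (a point): Centre of the dial's upper face, 102 mm above the bench, at (0, -75, 102) mm in the lockbox frame; axes as the lockbox's (it does not turn). The dial is a black disc, 104 mm in diameter, 12 mm thick, turning about the vertical with a drag of 1 to 4 N at the pin, without end stops. A fixed scale with white ticks every 15 degrees surrounds it.
- dial (a joint): Turn of the dial in rad, left (counter-clockwise) positive, counted on over whole turns: angle of the white pointer and the crank pin from the lockbox's +x axis. Starts between 1.22 and 2.97. Going left red is passed at 6.11 and reached again at 12.39; coming back right, blue is passed at 11.34 and reached again at 5.06 (see crank_top for the last turn).
- red_mark (a point): Middle of the red mark on the fixed scale, 61 mm from the dial's axis at 350 degrees (6.11 rad) counter-clockwise from the lockbox's +x. The stop on red may be off by 0.12 rad. Turning left beyond that shifts a hidden wheel of the lock: then go on left another turn to red, before turning right.
- blue_mark (a point): Middle of the blue mark on the fixed scale, 61 mm from the dial's axis at 290 degrees (5.06 rad), 60 degrees clockwise of red. The stop on blue may be off by 0.12 rad; turning right beyond that spoils the setting and the dialing must begin anew from the left turns.
- crank: Upright round brass crank pin on the dial, 14 mm in diameter, 44 mm tall, 36 mm from the dial's axis on the pointer; it spins on its own axis, so a hand need not turn with it. Origin: centre of its foot on the dial's upper face.
- lock_core: The lock's inner wheel, hidden under the dial, turning with it; origin on the dial's axis 70 mm above the bench. At the final stop it bears on the catch, slightly springy: the push needed at the pin rises by about 3 N for each mm that the pin is moved on. The lock must not be forced: over 20 N at the stop (20 N of push at the pin) damages it.
- crank_top (a point): Centre of the crank pin's top, 146 mm above the bench. In the last left turn, somewhere between 1.4 and 2.9 rad after blue, differently each time and unmarked, a sprung catch falls in without outer sign and the dial stops dead against it. Move the pin at no more than 40 mm/s there, so that the catch falls in and the push at the stop stays low.
- cover_knob (a point): Centre of the top of the black knob on the sliding cover: 24 mm in diameter at its upper 12 mm, 18 mm below, standing 40 mm above the cover's plate; its top is 138 mm above the bench.
- cover (a joint): How far the cover is slid open, in m: 0 shut, 0.090 fully open at its end stop; it slides along the lockbox's -x. The aluminium plate is 125 by 126 mm, its upper face 98 mm above the bench. Sliding takes 3 to 5 N; it is locked (3 mm of play) until the dial has been dialed and the catch has dropped.
- loupe: Black loupe, a cylinder 28 mm in diameter, 26 mm high, on the bench in front of the box. Origin: centre of its underside.
- tin: Round white stone tin with an aluminium lid band, 61 mm in diameter, 28 mm high, on the bench to the right of the box. Origin: centre of its underside.
- dop_holder: Steel bar 90 by 18 by 16 mm with a brass weight at one end and a stub at the other (46 mm high), on the bench to the left of the box. Origin: centre of its underside.

How it is judged:
At the end, for the whole second after the job is handed in: The cover has been slid open to at least 83 mm of its 90 mm and stands still (value of joint cover above 0.083 m and velocity of joint cover between -0.01 and 0.01 m/s); the robot touches nothing.
It fails at once if the lock is forced: its wheel is driven against the catch with more than 20 N (contact force between anything else and lock_core above 20 N).
It fails at once if the loupe, the tin or the dop holder is moved by more than 15 mm (distance of any of loupe, tin, dop_holder from where it was at the start of the episode above 0.015 m).
It also fails if it takes over 72 s, if anything falls off the work surface, if the arm or the gripper's body presses on something with over 40 N, if the wrist force passes 120 N, or if a joint passes its speed limit or range.

ROBOT

A 7-joint arm with a two-finger parallel gripper is mounted at the origin on the work surface. World frame = base frame: x ahead of the robot, y to its left, z up, the work surface at z = 0. Lengths are in m, angles in rad, forces in N, time in s.
With the tool pointing down it reaches from about 0.4 to 0.875 m from the base axis. Payload 6.5 kg.
Tool frame: the origin (TCP) lies between the finger pads; the fingertips stand 14 mm ahead of it and the grasp point (between the pads) lies 5 mm behind it; z points along the fingers, y is the line along which they close (so a half turn about z gives the same grasp; the last joint's range is limited). The gripper opens to 85 mm and grips with 20 to 120 N. Pads are 22 mm wide; open, the fingers measure 114 mm over their backs; the gripper's body (76 mm by 85 mm) begins 54 mm behind the grasp point. The pads swing forward as they close: fully open they stand 13 mm farther back than shut.
Start: joints at [1.244, 0.536, -0.004, 1.538, 0.003, 1.067, -0.071], TCP at [0.168, -0.628, 0.245] pointing down, gripper open.
Joint ranges: [-2.7, 2.7], [-0.37, 2.16], [-1.27, 1.26], [0.24, 2.4], [-1.31, 4.45], [0.19, 1.91], [-2.76, 2.76]. Speed limits (rad/s): [2.39, 2.39, 3.14, 3.14, 3.14, 3.14, 3.14].

INTERFACE

Orientations are given as [roll, pitch, yaw] about the fixed x, y, z axes, in that order (R = Rz(yaw) Ry(pitch) Rx(roll)).
In Python, from bench import r, capture, job gives the robot as it stands.
- The arm moves only by the shell command python3 -m jog 'ROWS' [FORCE]. ROWS is JSON, a list of rows, each a list of 3 entries, a list of its own where there are three numbers: the finger opening in m, from 0 to 0.0854, then the shift along the tool's x, y, z in m, then the turn, a rotation vector about the tool's x, y, z in degrees. In form: [[hand, [tx, ty, tz], [rx, ry, rz]], ...]. A call has 1 to 8 rows; each row is the pose to reach, as a shift and turn from the pose commanded when the call began, along the tool's axes at that moment; what a row does not reach only later rows make up. A row lasts 1/8 s, in which the tool goes at most 62.5 mm and 10.7 degrees, less where a joint would pass 70% of its speed; a pose out of reach is approached as far as the arm can. A call with a gripper value outside its range is refused whole. The fingers move at their own pace and stop on an object; FORCE is the grip in N (left out, the last holds). Time passes only in rows, so rows that repeat a pose let the fingers close. It gives the time, the measured TCP pose, the force, the opening and the grip force at its end, in the units of the state.
- r.sense(): the state, without advancing time (a new reading comes with each control period).
- capture(name): name is "scene" or "top" or "wrist"; returns a dict with "img" (384x512x3 uint8, blue, green, red), "z_map" (384x512 float32, m along the optical axis (not along the pixel's ray), 0 where there is no reading), "camera_matrix" (3x3 intrinsics, pixels), "world_from_camera" (4x4, takes a point from camera to world coordinates). Camera axes: x right, y down, z forward; pixel columns grow to the right and rows downward; lengths in m; the calibration is good to about 2 mm. A picture is of the moment at which its call begins.
- job.finish_job(): hands the job in; it is judged then, once.
The state is a dict: "clock": time; "joint_pos": joint angles; "joint_vel": joint speeds; "joint_efforts": joint torques, N m; "position": TCP position; "eef_rot": TCP orientation; "wrist_force": force on the tool from outside, world axes, zero at the start; "moment": the same for the moment, N m; "gripper_width": finger opening in m; "grip_force": force on a finger pad.
Only numpy, scipy, OpenCV 4.12 (cv2) and the standard library are available. Lean on these libraries where they do the work, as an engineer would, in place of code of your own. Each camera call takes 0.05 s, during which the arm holds its last target. There are 200 camera calls.

## Working session

There is one attempt and no reset: what is moved stays moved. The work goes in short steps, Python scripts to look and compute and a shell command to move; the robot and the scene stay as the last step left them, time stands still between calls to the robot, and variables do not carry over. Pictures are saved under pics/ and viewed, at most 10 in all, crops included, and the job is handed in when it is done.

```bash
ls; mkdir -p pics; python3 - <<'E'
from bench import r,capture
import cv2,numpy as np
s=r.sense();print(s)
for n in("top","scene"):
    c=capture(n);cv2.imwrite(f"pics/{n}0.png",c["img"]);np.savez(f"/tmp/{n}.npz",**c);print(c["camera_matrix"],c["world_from_camera"].round(3))
E
```

```text
pics
{'clock': 0.0, 'joint_pos': array([ 1.24377701,  0.53719897, -0.00445627,  1.53891087,  0.00258957,
        1.0673144 , -0.07120676]), 'joint_vel': array([-0.00037099, -0.00029375,  0.00085733,  0.00011572,  0.00019949,
       -0.00055987, -0.00041493]), 'joint_efforts': array([-1.00677855e-03, -5.83417225e+01,  1.04800601e+00, -2.59096599e+01,
        1.22379995e-02,  9.60114965e-03,  1.03885532e-05]), 'position': array([ 0.16744757, -0.62740117,  0.24437694]), 'eef_rot': array([-3.13977048e+00,  1.15461991e-04,  2.60894810e-01]), 'wrist_force': array([ 0.18302197, -0.0479751 ,  0.46669089]), 'moment': array([ 0.00071844, -0.04786451,  0.02374058]), 'grip_force': 0.0, 'gripper_width': 0.08509495612433754}
[[485.40460381   0.         254.69401376]
 [  0.         485.40460381 187.1994327 ]
 [  0.           0.           1.        ]] [[ 0.151 -0.967  0.205  0.342]
 [-0.989 -0.147  0.033  0.021]
 [-0.002 -0.208 -0.978  1.036]
 [ 0.     0.     0.     1.   ]]
[[364.37496968   0.         253.15067319]
 [  0.         364.37496968 193.41626308]
 [  0.           0.           1.        ]] [[ 0.152  0.676 -0.721  1.077]
 [ 0.988 -0.113  0.103 -0.02 ]
 [-0.012 -0.728 -0.686  0.606]
 [ 0.     0.     0.     1.   ]]
```

View pics/top0.png

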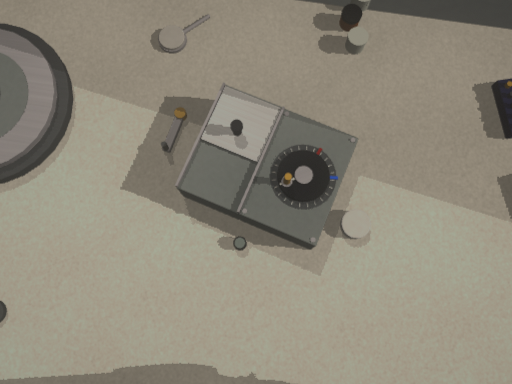

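The top view shows the box with its dial at (303,176), red at (319,151), blue at (335,178), the crank at (288,178) and the knob at (237,127). The loupe is at (240,243), the tin at (355,224) and the dop holder at (174,130).

```bash
cat > h.py <<'E'
import numpy as np,cv2
def cloud(c):
    K=c["camera_matrix"];T=c["world_from_camera"];z=c["z_map"]
    v,u=np.mgrid[:z.shape[0],:z.shape[1]]
    P=np.stack([(u-K[0,2])*z/K[0,0],(v-K[1,2])*z/K[1,1],z],-1)
    W=P@T[:3,:3].T+T[:3,3];W[z<=0]=np.nan;return W
def atz(c,u,v,h):
    K=c["camera_matrix"];T=c["world_from_camera"]
    d=T[:3,:3]@np.array([(u-K[0,2])/K[0,0],(v-K[1,2])/K[1,1],1]);o=T[:3,3]
    return o+d*(h-o[2])/d[2]
E
python3 - <<'E'
from h import *
c=dict(np.load("/tmp/top.npz"));W=cloud(c);im=c["img"].astype(int)
b,g,r=im[...,0],im[...,1],im[...,2]
win=np.zeros(b.shape,bool);win[80:250,150:380]=1
m=win&(W[...,2]>.08)&(W[...,2]<.112)
n,l,st,_=cv2.connectedComponentsWithStats(m.astype(np.uint8));k=1+st[1:,4].argmax()
rect=cv2.minAreaRect((W[l==k][:,:2]*1000).astype(np.float32));print("rect",rect)
for name,mm,h in(("red",win&(r>g+50)&(b>g-15)&(r>90),.092),("blue",win&(b>r+60)&(b>g+50),.092),("brass",win&(r>b+70)&(g>b+30),.146)):
    n,l,st,ce=cv2.connectedComponentsWithStats(mm.astype(np.uint8))
    for i in range(1,n):
        if st[i,4]>5: print(name,st[i,4],ce[i],atz(c,*ce[i],h).round(4),np.nanmedian(W[l==i],0).round(3))
print("knob",atz(c,237,125,.138), W[125,237])
for nm,u,v in(("loupe",240,243),("tin",355,220),("dop",174,130)):print(nm,W[v,u])
mm=win&(W[...,2]>.115);n,l,st,ce=cv2.connectedComponentsWithStats(mm.astype(np.uint8))
for i in range(1,n): 
    if st[i,4]>8:
        p=W[l==i];zt=p[:,2].max();print("tall",st[i],p[p[:,2]>zt-.01].mean(0),zt)
E
python3 - <<'E'
import cv2
a=cv2.imread("pics/top0.png")[80:250,170:370];cv2.imwrite("pics/crop.png",cv2.resize(a,None,fx=3.5,fy=3.5,interpolation=2))
E
```

```text
rect ((595.8780517578125, 35.265289306640625), (301.96795654296875, 241.145751953125), 75.67526245117188)
red 17 [318.82352941 150.70588235] [ 0.6345 -0.064   0.092 ] [ 0.634 -0.063  0.094]
blue 23 [333.34782609 177.04347826] [ 0.5846 -0.0994  0.092 ] [ 0.584 -0.1    0.094]
brass 44 [179.15909091 113.29545455] [0.6518 0.2178 0.146 ] [0.696 0.245 0.023]
brass 40 [287.775 176.175] [ 0.5595 -0.0075  0.146 ] [ 0.559 -0.008  0.146]
knob [0.64789635 0.10392844 0.138     ] [0.64735491 0.10378119 0.13959163]
loupe [0.4327807  0.06740042 0.02328913]
tin [ 0.51652193 -0.16364143  0.02574514]
dop [0.65694414 0.25065202 0.01635069]
tall [230 120  13  14 141] [0.64658449 0.10558899 0.13815593] 0.14289186853736413
tall [283 173   9  11  69] [ 0.55857157 -0.00702272  0.14628321] 0.14882598985795104
```

View pics/crop.png

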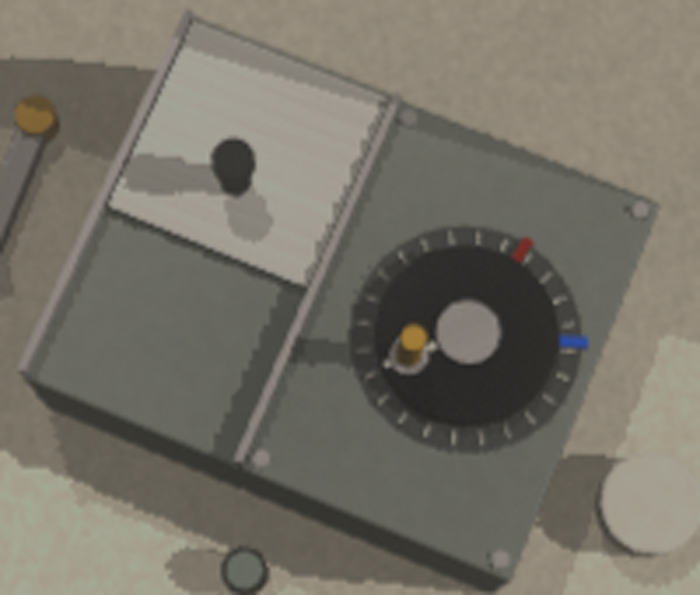

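The crop confirms it: the pointer and crank are at about 135° in the box frame, and the marks agree with a box yaw of −14.3° and a dial centre near (0.578, −0.038). I'll turn the tool to box axes (tool x = box y, tool y = box x) and move above the pin.

```bash
python3 -m jog '[[0.05,[0.538,-0.498,0],[0,0,-60.7]],[0.05,[0.538,-0.498,0],[0,0,-60.7]],[0.05,[0.538,-0.498,0],[0,0,-60.7]],[0.05,[0.538,-0.498,0],[0,0,-60.7]],[0.05,[0.538,-0.498,0],[0,0,-60.7]],[0.05,[0.538,-0.498,0],[0,0,-60.7]],[0.05,[0.538,-0.498,0],[0,0,-60.7]],[0.05,[0.538,-0.498,0],[0,0,-60.7]]]' 30
cat > st.py <<'E'
import numpy as np,sys
from bench import r
s=r.sense();p=s["position"];y=s["eef_rot"][2]
print(s["clock"],p.round(4),s["eef_rot"].round(3),s["wrist_force"].round(1),round(s["gripper_width"],4))
t=np.array([float(a) for a in sys.argv[1:4]])-p
print("tool shift",(np.cos(y)*t[0]+np.sin(y)*t[1]).round(4),(np.sin(y)*t[0]-np.cos(y)*t[1]).round(4),-t[2].round(4),"rz to 75.7:",np.degrees(y).round(2)-75.7)
E
python3 st.py 0.559 -0.0073 0.2
```

```text
clock: 1.1
position: [0.4351, -0.2036, 0.2452]
eef_rot: [-3.142, 0.0, 1.32]
wrist_force: [0.2, -1.0, -0.1]
gripper_width: 0.05
grip_force: 0.0
1.1 [ 0.4351 -0.2036  0.2452] [-3.142  0.     1.32 ] [ 0.2 -1.  -0.1] 0.05
tool shift 0.2209 0.0713 0.0452 rz to 75.7: -0.0799999999999983
```

```bash
python3 -m jog '[[0.05,[0.221,0.071,0.02],[0,0,0]],[0.05,[0.221,0.071,0.02],[0,0,0]],[0.05,[0.221,0.071,0.02],[0,0,0]],[0.05,[0.221,0.071,0.02],[0,0,0]],[0.05,[0.221,0.071,0.02],[0,0,0]],[0.05,[0.221,0.071,0.02],[0,0,0]]]'
python3 st.py 0.559 -0.0073 0.125
python3 - <<'E'
from bench import capture
from h import *
c=capture("wrist");cv2.imwrite("pics/w1.png",c["img"]);W=cloud(c)
m=(W[...,2]>.138)&(W[...,2]<.155)&(np.hypot(W[...,0]-.559,W[...,1]+.007)<.03)
p=W[m];print(len(p),p.mean(0), p.min(0),p.max(0))
# dial silver hub, knob, tops
m=(W[...,2]>.13)&(W[...,2]<.145)&(np.hypot(W[...,0]-.647,W[...,1]-.105)<.03);p=W[m];print("knob",len(p),p.mean(0) if len(p) else 0)
im=c["img"].astype(int);b,g,r=im[...,0],im[...,1],im[...,2]
for nm,mm in(("red",(r>g+50)&(b>g-15)&(r>90)),("blue",(b>r+60)&(b>g+50))):
    if mm.any(): print(nm,mm.sum(),np.nanmedian(W[mm],0))
E
```

```text
clock: 1.85
position: [0.5575, -0.0095, 0.2248]
eef_rot: [-3.14, 0.001, 1.32]
wrist_force: [-0.0, -1.1, -0.8]
gripper_width: 0.0499
grip_force: 0.0
1.85 [ 0.5575 -0.0095  0.2248] [-3.14e+00  1.00e-03  1.32e+00] [-0.  -1.1 -0.8] 0.0499
tool shift 0.0025 0.0009 0.0998 rz to 75.7: -0.07000000000000739
373 [ 0.56371202 -0.00595263  0.14529174] [ 0.55650679 -0.0138679   0.13801544] [5.70466048e-01 1.49726242e-04 1.47622919e-01]
knob 748 [0.64896519 0.09999512 0.13721068]
red 108 [ 0.63795026 -0.06323395  0.09426513]
blue 2 [ 0.58356815 -0.0572892   0.15434169]
```

View pics/w1.png

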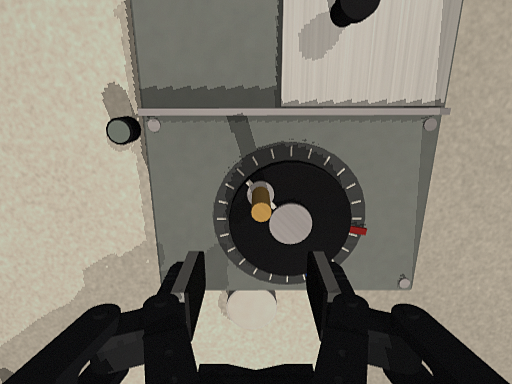

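The wrist view shows the pin top at (261,212), just off the hub and between the open fingers. The two cameras agree to about 4 mm, so I'll use the mean and descend.

```bash
python3 -m jog '[[0.05,[0.001,0.002,0.05],[0,0,0]],[0.05,[0.001,0.002,0.08],[0,0,0]],[0.05,[0.001,0.002,0.1],[0,0,0]],[0.05,[0.001,0.002,0.1],[0,0,0]],[0.05,[0.001,0.002,0.1],[0,0,0]]]'
python3 st.py 0.561 -0.0068 0.125
python3 -m jog '[[0.02,[0,0,0],[0,0,0]],[0.01,[0,0,0],[0,0,0]],[0.005,[0,0,0],[0,0,0]],[0.005,[0,0,0],[0,0,0]],[0.005,[0,0,0],[0,0,0]],[0.005,[0,0,0],[0,0,0]]]' 30
python3 st.py 0.561 -0.0068 0.125
```

```text
clock: 2.52
position: [0.5607, -0.0091, 0.1262]
eef_rot: [3.14, 0.0, 1.319]
wrist_force: [0.0, 0.3, -0.6]
gripper_width: 0.0501
grip_force: 0.0
2.525 [ 0.5607 -0.0091  0.1262] [3.14  0.    1.319] [ 0.   0.3 -0.6] 0.0501
tool shift 0.0023 -0.0003 0.0012 rz to 75.7: -0.13000000000000966
clock: 3.28
position: [0.5611, -0.0086, 0.1261]
eef_rot: [3.14, 0.0, 1.32]
wrist_force: [0.4, -1.6, 6.4]
gripper_width: 0.0129
grip_force: 29.3
3.275 [ 0.5611 -0.0086  0.1261] [3.14 0.   1.32] [ 0.4 -1.6  6.4] 0.0129
tool shift 0.0017 -0.0005 0.0011 rz to 75.7: -0.0799999999999983
```

```bash
python3 -m jog '[[0.005,[-0.0118,-0.0077,0],[0,0,0]],[0.005,[-0.0256,-0.0103,0],[0,0,0]],[0.005,[-0.0393,-0.0074,0],[0,0,0]],[0.005,[-0.0509,0.0005,0],[0,0,0]],[0.005,[-0.0509,0.0005,0],[0,0,0]],[0.005,[-0.0509,0.0005,0],[0,0,0]]]'
python3 - <<'E'
from bench import r,capture
from h import *
s=r.sense();print(s["position"],s["wrist_force"])
c=capture("top");cv2.imwrite("pics/t2.png",cv2.resize(c["img"][90:260,200:400],None,fx=3.5,fy=3.5,interpolation=2))
E
```

```text
clock: 4.03
position: [0.5491, -0.0586, 0.1261]
eef_rot: [3.139, -0.0, 1.319]
wrist_force: [2.4, -0.3, 6.6]
gripper_width: 0.0131
grip_force: 30.3
[ 0.54907559 -0.05859935  0.12609694] [ 2.36609984 -0.2840307   6.61693788]
```

View pics/t2.png

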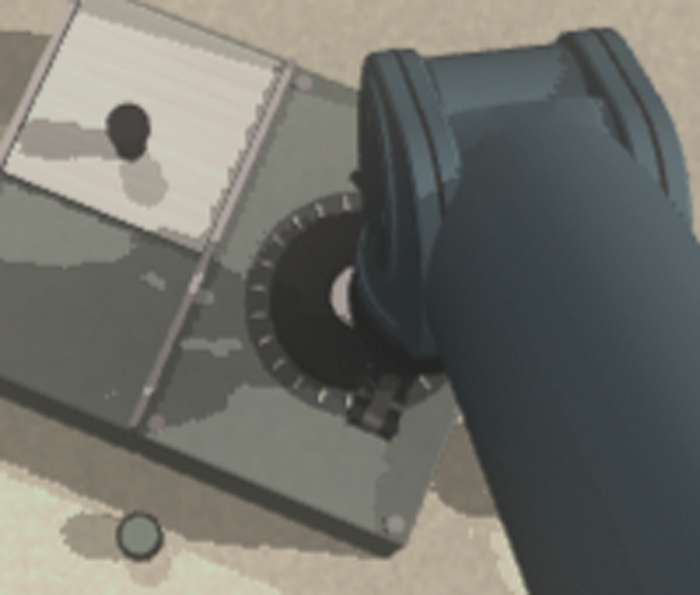

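The view shows the gripper holding the pin at the lower right of the dial, with low force, so the circle fits. Turning on.

```bash
python3 -m jog '[[0.005,[-0.0077,0.0118,0],[0,0,0]],[0.005,[-0.0103,0.0256,0],[0,0,0]],[0.005,[-0.0074,0.0393,0],[0,0,0]],[0.005,[0.0005,0.0509,0],[0,0,0]],[0.005,[0.0123,0.0586,0],[0,0,0]],[0.005,[0.0261,0.0612,0],[0,0,0]],[0.005,[0.0398,0.0583,0],[0,0,0]],[0.005,[0.0514,0.0504,0],[0,0,0]]]'
python3 -m jog '[[0.005,[0.0077,-0.0118,0],[0,0,0]],[0.005,[0.0103,-0.0256,0],[0,0,0]],[0.005,[0.0074,-0.0393,0],[0,0,0]],[0.005,[-0.0005,-0.0509,0],[0,0,0]],[0.005,[-0.0123,-0.0586,0],[0,0,0]],[0.005,[-0.0261,-0.0612,0],[0,0,0]],[0.005,[-0.0398,-0.0583,0],[0,0,0]],[0.005,[-0.0514,-0.0504,0],[0,0,0]]]'
python3 -m jog '[[0.005,[-0.0077,0.0118,0],[0,0,0]],[0.005,[-0.0103,0.0256,0],[0,0,0]],[0.005,[-0.0074,0.0393,0],[0,0,0]],[0.005,[-0.0074,0.0393,0],[0,0,0]],[0.005,[-0.0074,0.0393,0],[0,0,0]]]'
python3 - <<'E'
from bench import r,capture
from h import *
s=r.sense();print(s["clock"],s["position"],s["wrist_force"])
for n in("wrist","scene"):
    c=capture(n);cv2.imwrite(f"pics/{n}3.png",c["img"]);np.savez(f"/tmp/{n}3.npz",**c)
E
```

```text
clock: 5.08
position: [0.6114, -0.0225, 0.1261]
eef_rot: [3.138, 0.001, 1.318]
wrist_force: [2.4, -3.9, 6.6]
gripper_width: 0.0131
grip_force: 30.4
clock: 6.08
position: [0.5476, -0.0562, 0.126]
eef_rot: [-3.141, -0.002, 1.322]
wrist_force: [0.2, 7.4, 9.1]
gripper_width: 0.0131
grip_force: 30.7
clock: 6.7
position: [0.5843, -0.0752, 0.126]
eef_rot: [3.141, 0.0, 1.32]
wrist_force: [1.1, -0.0, 8.8]
gripper_width: 0.0131
grip_force: 30.8
6.7 [ 0.58425844 -0.07522781  0.12604594] [ 1.11929752 -0.01678148  8.83665802]
```

View pics/wrist3.png

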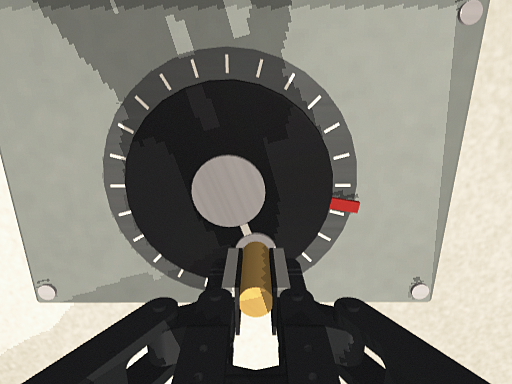

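The wrist view shows the hub at (228,190), the red mark at (345,205), and the pointer running from the hub through (246,229) to the gripped pin. I'll compute the exact angle from these.

```bash
python3 - <<'E'
from h import *
c=dict(np.load("/tmp/wrist3.npz"));W=cloud(c);im=c["img"].astype(int);b,g,r=im[...,0],im[...,1],im[...,2]
# scale ring outer/black disc: fit circle to black disc edge points at z~.102
hub=(np.hypot(*(np.indices(b.shape)-np.array([190,228])[:,None,None]))<45)&(g>90)
n,l,st,ce=cv2.connectedComponentsWithStats(hub.astype(np.uint8));k=l[190,228];print("hub",ce[k],np.nanmedian(W[l==k],0), W[190,228])
H=atz(c,*ce[k],W[190,228][2]);print(H)
mm=(r>g+50)&(b>g-15)&(r>90);v,u=np.nonzero(mm);R=atz(c,u.mean(),v.mean(),.094);print("red",u.mean(),v.mean(),R, np.nanmedian(W[mm],0))
ps=[]
dark=(W[...,2]>.099)&(W[...,2]<.106)&(np.maximum(np.maximum(r,g),b)<60)
print("dark mean",np.nanmean(W[dark],0))
for p in((242,221),(246,229),(249,235)):
    P=atz(c,*p,.102);print(p,P,W[p[1],p[0]])
    print(" rel red deg",np.degrees(np.arctan2(*(P-H)[[1,0]])-np.arctan2(*(R-H)[[1,0]])), np.linalg.norm((R-H)[:2]))
big=im[205:255,215:285].astype(np.uint8);cv2.imwrite("pics/crop3.png",cv2.resize(big,None,fx=9,fy=9,interpolation=2))
E
```

```text
hub [228.31109534 191.28956707] [ 0.5820242  -0.03743384  0.10501302] [ 0.58195894 -0.03684528  0.10528759]
[ 0.58192592 -0.03750906  0.10528759]
red 344.22093023255815 204.89825581395348 [ 0.63748356 -0.06301538  0.094     ] [ 0.63755994 -0.06305255  0.09396325]
dark mean [ 0.58305979 -0.02895382  0.10199878]
(242, 221) [ 0.58383229 -0.05534446  0.102     ] [ 0.58430814 -0.0540883   0.10535187]
 rel red deg -59.23928941985095 0.061132842543431855
(246, 229) [ 0.58466812 -0.06013594  0.102     ] [ 0.58470748 -0.06001881  0.10228837]
 rel red deg -58.43019832267098 0.061132842543431855
(249, 235) [ 0.58530432 -0.063783    0.102     ] [ 0.58556659 -0.06293057  0.10398211]
 rel red deg -58.013209605904315 0.061132842543431855
```

View pics/crop3.png

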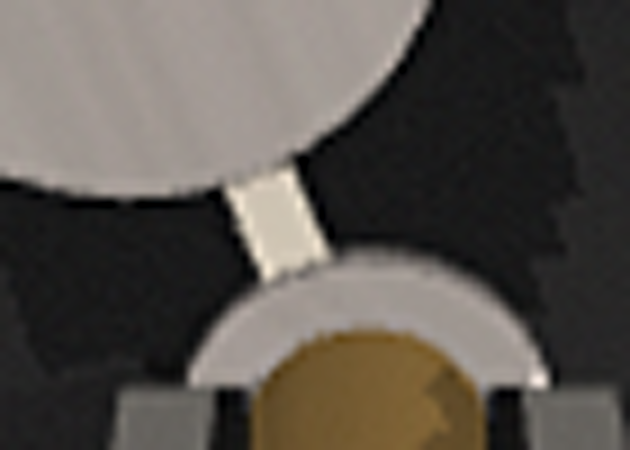

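The crop puts the pointer at about 291.7° against 293° commanded, so the tracking is good. Moving on to red for the second time.

```bash
python3 -m jog '[[0.005,[0.0079,0.0116,0],[0,0,0]],[0.005,[0.0197,0.0193,0],[0,0,0]],[0.005,[0.0238,0.0207,0],[0,0,0]],[0.005,[0.0272,0.0214,0],[0,0,0]],[0.005,[0.0272,0.0214,0],[0,0,0]],[0.005,[0.0272,0.0214,0],[0,0,0]]]'
python3 - <<'E'
from bench import r,capture
from h import *
s=r.sense();p=s["position"];print(s["clock"],p,s["wrist_force"])
c=capture("wrist");cv2.imwrite("pics/w4.png",c["img"])
d=p[:2]-np.array([.5795,-.0383]);print(np.degrees(np.arctan2(d[1],d[0]))+14.3,np.hypot(*d))
E
```

```text
clock: 7.55
position: [0.6116, -0.0561, 0.1261]
eef_rot: [3.141, 0.003, 1.319]
wrist_force: [0.2, -3.5, 9.9]
gripper_width: 0.013
grip_force: 30.9
7.55 [ 0.61162849 -0.05605293  0.12607904] [ 0.21484577 -3.54611405  9.85613664]
-14.623306915998999 0.03670703656747816
```

View pics/w4.png

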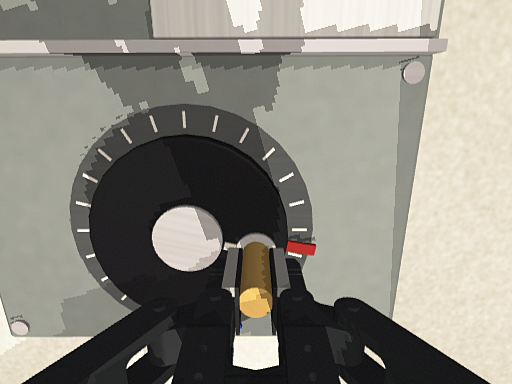

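The wrist view shows the hub at (188,238), a pointer piece at (231,245) and red at (301,248), which is nearly in line. I'll compute it.

```bash
python3 - <<'E'
from bench import capture
from h import *
c=capture("wrist");W=cloud(c);im=c["img"].astype(int);b,g,r=im[...,0],im[...,1],im[...,2]
hub=(np.hypot(*(np.indices(b.shape)-np.array([238,188])[:,None,None]))<38)&(g>70)
n,l,st,ce=cv2.connectedComponentsWithStats(hub.astype(np.uint8));k=l[238,188]
q=(l==k).astype(np.uint8);cn=max(cv2.findContours(q,0,2)[0],key=len);e=cv2.fitEllipse(cv2.convexHull(cn));print(e)
H=atz(c,*e[0],.1053)
mm=(r>g+50)&(b>g-15)&(r>90);v,u=np.nonzero(mm);R=atz(c,u.mean(),v.mean(),.094)
a=lambda P:np.degrees(np.arctan2(*(P-H)[[1,0]]))
print(H,R,np.linalg.norm((R-H)[:2]),a(R))
print(im[236:254,222:242].min(-1))
for p in((228,244),(232,245),(236,246)): print(p,a(atz(c,*p,.102))-a(R))
# pin top
t=(r>b+60)&(g>b+30)&(W[...,2]>.14);print("pin top",t.sum(),np.nanmedian(W[t],0),a(np.nanmedian(W[t],0))-a(R))
E
```

```text
((187.01776123046875, 238.0416717529297), (65.6446533203125, 71.38689422607422), 106.7029037475586)
[ 0.58210683 -0.03695134  0.1053    ] [ 0.63723218 -0.06288262  0.094     ] 0.06091990809343195 -25.192563239209903
[[ 64  12  24  21  25  22  23  22  25  21  24  20  24  26  20  21  30  24
   21  15]
 [ 83  10  22  21  22  20  24  24  23  22  23  23  26  25  28  26  36  20
   18  26]
 [ 95   7  18  24  22  28  23  24  26  23  24  23  24  35  36  34  34  11
   27  56]
 [104   5  23  25  23  20  21  17  20  24  24  23  23  33  38  34  31  27
   77 111]
 [111   5  18  14  18  22  19  25  22  23  20  25  23  23  35  32  33  68
  133 154]
 [ 97   4  16  60  17  22   8  12  17  18  23  20  21  21  28  25  55 162
  150 146]
 [ 90   0  39 137 105  82  77  50  52  16  24   9  13  15   9  35 131 240
  139 144]
 [ 67   1  63 188 178 153 153 130 124  91  83  65  48  33  27  94 207 225
  132 140]
 [ 50   7 100 189 180 180 182 185 172 163 153 145 123 109  74 177 221 216
  165 137]
 [ 30  23 152 183 175 174 175 178 179 182 184 184 174 174 117 222 212 213
  220 135]
 [ 13  33 162 177 174 175 179 165 168 169 169 170 185 172 132 222 215 217
  223 137]
 [  3  64 228 193 157 163 163 116 119 120 120 123 161 134 129 194 192 189
  196 123]
 [ 14 115 255 233 168 131 106  74  79  81  81  80  79  86  80  79  89  30
   38  40]
 [ 22 117 209 206 215 129  98  87  92  91  88  91  90  89  89  92  72   1
    9  10]
 [ 16  11   3  55 105  91  99  90  90  92  91  90  90  89  91  95  78   7
   15  17]
 [ 25  25  21  17  12  23  95  92  90  89  90  87  91  91  89  96  70  12
   19  15]
 [ 28  26  27  26  23  44  98  92  92  91  90  92  90  90  93  95  53  11
   21  21]
 [ 29  32  30  30  25  51  97  91  91  92  90  91  91  91  92  95  48  12
   18  16]]
(228, 244) -2.9331664857654154
(232, 245) -3.112441504123275
(236, 246) -3.2614995456918123
pin top 944 [ 0.61381077 -0.05352728  0.14595875] -2.4096023351668876
```

The pointer is about 4° short of red, within tolerance. I'll nudge it closer.

```bash
python3 -m jog '[[0.005,[0.0014,0.0002,0],[0,0,0]],[0.005,[0.0028,0.0004,0],[0,0,0]],[0.005,[0.0028,0.0004,0],[0,0,0]]]'
python3 - <<'E'
from bench import r,capture
from h import *
s=r.sense();p=s["position"];print(p,s["wrist_force"])
d=p[:2]-np.array([.5795,-.0383]);print(np.degrees(np.arctan2(d[1],d[0]))+14.3,np.hypot(*d))
c=capture("wrist");W=cloud(c);im=c["img"].astype(int);b,g,r_=im[...,0],im[...,1],im[...,2]
hub=(np.hypot(*(np.indices(b.shape)-np.array([240,186])[:,None,None]))<36)&(g>70)
n,l,st,ce=cv2.connectedComponentsWithStats(hub.astype(np.uint8));k=l[240,180]
e=cv2.fitEllipse(cv2.convexHull(max(cv2.findContours((l==k).astype(np.uint8),0,2)[0],key=len)));print(e)
mm=(r_>g+50)&(b>g-15)&(r_>90);v,u=np.nonzero(mm);print(u.mean(),v.mean())
K=c["camera_matrix"];T=c["world_from_camera"];T1=np.linalg.inv(T)
H=atz(c,*e[0],.1053);R=atz(c,u.mean(),v.mean(),.094)
a0=np.arctan2(*(R-H)[[1,0]]);out=cv2.resize(c["img"][200:280,160:320],None,fx=5,fy=5,interpolation=2)
for d,col in((0,(0,0,255)),(6.9,(0,255,0)),(-6.9,(0,255,0))):
    pts=[]
    for rr in(.012,.07):
        P=np.array([H[0]+rr*np.cos(a0+np.radians(d)),H[1]+rr*np.sin(a0+np.radians(d)),.102,1]);q=K@(T1@P)[:3];q/=q[2];pts.append(tuple(int(round(x)) for x in((q[0]-160+.5)*5,(q[1]-200+.5)*5)))
    cv2.line(out,*pts,col,1)
cv2.imwrite("pics/w5.png",out)
E
```

```text
clock: 8.02
position: [0.6127, -0.0539, 0.1261]
eef_rot: [3.141, 0.003, 1.318]
wrist_force: [-0.8, -4.7, 9.4]
gripper_width: 0.0131
grip_force: 30.9
[ 0.61265884 -0.05390986  0.12605224] [-0.84412894 -4.68703371  9.35210654]
-10.909184837528183 0.03664936645943474
((186.21690368652344, 242.01512145996094), (65.17223358154297, 70.6180191040039), 101.9538345336914)
299.79153094462544 251.76872964169382
```

View pics/w5.png

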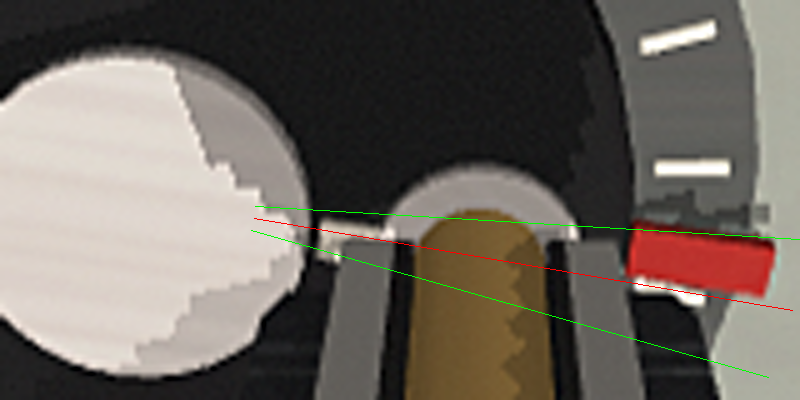

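The overlay (red line = direction of the mark, green = tolerance) shows the pointer stub at (355,238) on the red line. Now right: one turn past blue, then approach blue a second time.

```bash
python3 -m jog '[[0.005,[-0.0135,-0.004,0],[0,0,0]],[0.005,[-0.0245,-0.0128,0],[0,0,0]],[0.005,[-0.0312,-0.0251,0],[0,0,0]],[0.005,[-0.0328,-0.039,0],[0,0,0]],[0.005,[-0.0288,-0.0525,0],[0,0,0]],[0.005,[-0.02,-0.0635,0],[0,0,0]],[0.005,[-0.0077,-0.0702,0],[0,0,0]],[0.005,[0.0062,-0.0718,0],[0,0,0]]]'
python3 -m jog '[[0.005,[0.0135,0.004,0],[0,0,0]],[0.005,[0.0245,0.0128,0],[0,0,0]],[0.005,[0.0312,0.0251,0],[0,0,0]],[0.005,[0.0328,0.039,0],[0,0,0]],[0.005,[0.0288,0.0525,0],[0,0,0]],[0.005,[0.02,0.0635,0],[0,0,0]],[0.005,[0.0077,0.0702,0],[0,0,0]],[0.005,[-0.0062,0.0718,0],[0,0,0]]]'
python3 -m jog '[[0.005,[-0.0135,-0.004,0],[0,0,0]],[0.005,[-0.0245,-0.0128,0],[0,0,0]],[0.005,[-0.0245,-0.0128,0],[0,0,0]],[0.005,[-0.0245,-0.0128,0],[0,0,0]]]'
cat > look.py <<'E'
from bench import r,capture
from h import *
import sys
s=r.sense();p=s["position"];print(s["clock"],p,s["wrist_force"])
d=p[:2]-np.array([.5795,-.0383]);print("tcp angle",np.degrees(np.arctan2(d[1],d[0]))+374.3,np.hypot(*d))
c=capture("wrist");im=c["img"];b,g,r_=[im[...,i].astype(int) for i in range(3)]
K=c["camera_matrix"];T1=np.linalg.inv(c["world_from_camera"])
H=np.array([.582,-.0373]) # dial centre as this camera sees it
mm=(r_>g+50)&(b>g-15)&(r_>90);v,u=np.nonzero(mm);R=atz(c,u.mean(),v.mean(),.094);print(R,np.linalg.norm(R[:2]-H))
a0=np.arctan2(R[1]-H[1],R[0]-H[0])
out=cv2.resize(im,None,fx=4,fy=4,interpolation=2)
def px(rr,d):
    P=np.array([H[0]+rr*np.cos(a0+d),H[1]+rr*np.sin(a0+d),.102,1]);q=K@(T1@P)[:3];q/=q[2];return tuple(int(round(x*4+2)) for x in q[:2])
for d,col in((-60,(255,0,0)),(-53.1,(0,255,0)),(-66.9,(0,255,0)),(-45,(0,255,255))):
    cv2.line(out,px(.01,np.radians(d)),px(.06,np.radians(d)),col,1)
x,y=px(.022,np.radians(-55));x=min(max(x,300),2048-300);y=min(max(y,200),1536-200)
cv2.imwrite(sys.argv[1],out[y-200:y+200,x-300:x+300])
E
python3 look.py pics/w6.png
```

```text
clock: 9.07
position: [0.5452, -0.0286, 0.1261]
eef_rot: [3.14, 0.002, 1.319]
wrist_force: [6.0, -3.8, 6.4]
gripper_width: 0.0129
grip_force: 30.5
clock: 10.07
position: [0.6143, -0.0493, 0.1261]
eef_rot: [3.139, -0.004, 1.322]
wrist_force: [1.9, 4.5, 6.2]
gripper_width: 0.0131
grip_force: 30.5
clock: 10.58
position: [0.5939, -0.0726, 0.126]
eef_rot: [-3.141, 0.001, 1.319]
wrist_force: [-1.6, -1.0, 11.2]
gripper_width: 0.013
grip_force: 30.8
10.575 [ 0.59389902 -0.07263295  0.12603271] [-1.59347818 -0.96481802 11.24108889]
tcp angle 307.05286782417727 0.03723013893962812
[ 0.63731967 -0.06293579  0.094     ] 0.06097097448062101
```

View pics/w6.png

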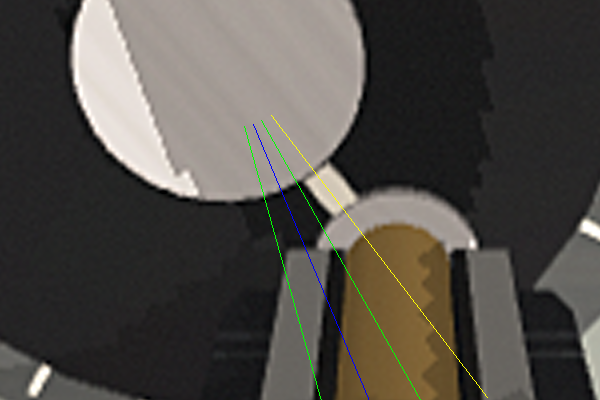

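The overlay shows the pointer stub at (332,190), just left of the yellow 305° line, so about 306°. It needs another 16° right.

```bash
python3 -m jog '[[0.005,[-0.0029,-0.004,0],[0,0,0]],[0.005,[-0.0053,-0.0085,0],[0,0,0]],[0.005,[-0.0053,-0.0085,0],[0,0,0]],[0.005,[-0.0053,-0.0085,0],[0,0,0]]]'; python3 look.py pics/w7.png
```

```text
clock: 11.12
position: [0.5849, -0.0752, 0.1261]
eef_rot: [3.141, 0.0, 1.32]
wrist_force: [0.7, 0.3, 10.0]
gripper_width: 0.0129
grip_force: 30.8
11.125 [ 0.58493997 -0.0751617   0.12607421] [ 0.7108848   0.26860035 10.00773616]
tcp angle 292.69499632077117 0.03726094869038576
[ 0.63744867 -0.06303444  0.094     ] 0.06112950151404427
```

View pics/w7.png

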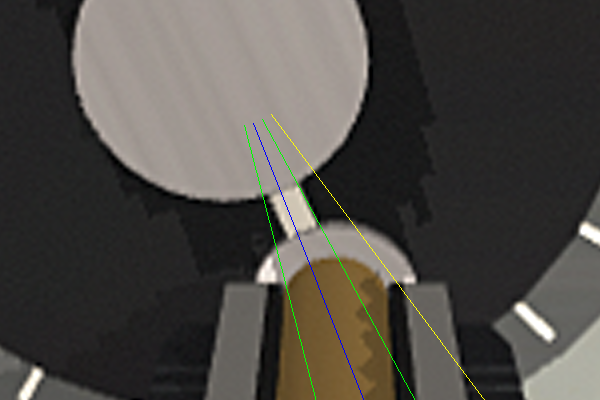

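The pointer stub at (293,213) is about 1° left of the blue line, so it's on blue. Now left slowly (about 32 mm/s), first to just before the catch zone.

```bash
python3 -m jog '[[0.005,[0.0018,0.0036,0],[0,0,0]],[0.005,[0.004,0.0069,0],[0,0,0]],[0.005,[0.0065,0.0099,0],[0,0,0]],[0.005,[0.0094,0.0127,0],[0,0,0]],[0.005,[0.0125,0.0151,0],[0,0,0]],[0.005,[0.0159,0.0171,0],[0,0,0]],[0.005,[0.0195,0.0188,0],[0,0,0]],[0.005,[0.0232,0.0201,0],[0,0,0]]]'
python3 -m jog '[[0.005,[0.0039,0.0008,0],[0,0,0]],[0.005,[0.0078,0.0012,0],[0,0,0]],[0.005,[0.0116,0.0012,0],[0,0,0]],[0.005,[0.0116,0.0012,0],[0,0,0]],[0.005,[0.0116,0.0012,0],[0,0,0]]]'
cat > f.py <<'E'
from bench import r
import numpy as np
s=r.sense();p=s["position"];d=p[:2]-np.array([.5795,-.0383]);a=np.arctan2(d[1],d[0]);f=s["wrist_force"]
print(s["clock"],"ang",round(np.degrees(a)+14.3,1),"rad",np.hypot(*d).round(4),"f tang",(-np.sin(a)*f[0]+np.cos(a)*f[1]).round(1),"f rad",(np.cos(a)*f[0]+np.sin(a)*f[1]).round(1))
E
python3 f.py
```

```text
clock: 12.18
position: [0.6099, -0.059, 0.1261]
eef_rot: [3.141, 0.002, 1.319]
wrist_force: [-0.2, -2.7, 9.8]
gripper_width: 0.013
grip_force: 30.9
clock: 12.8
position: [0.6147, -0.0474, 0.1261]
eef_rot: [3.14, 0.001, 1.319]
wrist_force: [2.4, -0.7, 7.6]
gripper_width: 0.0132
grip_force: 30.7
12.8 ang -0.1 rad 0.0364 f tang -0.1 f rad 2.4
```

```bash
python3 -m jog '[[0.005,[0.002,-0.0002,0],[0,0,0]],[0.005,[0.004,-0.0004,0],[0,0,0]],[0.005,[0.004,-0.0004,0],[0,0,0]]]' >/dev/null; python3 f.py
```

```text
13.175 ang 5.9 rad 0.0363 f tang -1.5 f rad 3.6
```

```bash
python3 -m jog '[[0.005,[0.002,-0.0005,0],[0,0,0]],[0.005,[0.0039,-0.0009,0],[0,0,0]],[0.005,[0.0039,-0.0009,0],[0,0,0]]]' >/dev/null; python3 f.py
```

```text
13.55 ang 12.5 rad 0.0361 f tang -1.8 f rad 2.9
```

```bash
python3 -m jog '[[0.005,[0.0019,-0.0006,0],[0,0,0]],[0.005,[0.0038,-0.0013,0],[0,0,0]],[0.005,[0.0038,-0.0013,0],[0,0,0]]]' >/dev/null; python3 f.py
```

```text
13.925 ang 19.2 rad 0.036 f tang -1.6 f rad 3.1
```

```bash
python3 -m jog '[[0.005,[0.0018,-0.0008,0],[0,0,0]],[0.005,[0.0036,-0.0017,0],[0,0,0]],[0.005,[0.0036,-0.0017,0],[0,0,0]]]' >/dev/null; python3 f.py
```

```text
14.3 ang 26.0 rad 0.0358 f tang -1.2 f rad 3.0
```

```bash
python3 -m jog '[[0.005,[0.0017,-0.001,0],[0,0,0]],[0.005,[0.0034,-0.0021,0],[0,0,0]],[0.005,[0.0034,-0.0021,0],[0,0,0]]]' >/dev/null; python3 f.py
```

```text
14.675 ang 32.7 rad 0.0357 f tang -2.7 f rad 3.8
```

```bash
python3 -m jog '[[0.005,[0.0016,-0.0012,0],[0,0,0]],[0.005,[0.0032,-0.0025,0],[0,0,0]],[0.005,[0.0032,-0.0025,0],[0,0,0]]]' >/dev/null; python3 f.py
```

```text
15.05 ang 39.8 rad 0.0356 f tang -1.0 f rad 2.2
```

```bash
python3 -m jog '[[0.005,[0.0015,-0.0014,0],[0,0,0]],[0.005,[0.0029,-0.0028,0],[0,0,0]],[0.005,[0.0029,-0.0028,0],[0,0,0]]]' >/dev/null; python3 f.py
```

```text
15.425 ang 45.3 rad 0.0355 f tang -1.7 f rad 3.2
```

```bash
python3 -m jog '[[0.005,[0.0013,-0.0015,0],[0,0,0]],[0.005,[0.0025,-0.0031,0],[0,0,0]],[0.005,[0.0025,-0.0031,0],[0,0,0]]]' >/dev/null; python3 f.py
```

```text
15.8 ang 48.5 rad 0.0353 f tang -7.2 f rad 4.9
```

```bash
python3 -m jog '[[0.005,[0.0005,-0.0007,0],[0,0,0]],[0.005,[0.001,-0.0013,0],[0,0,0]],[0.005,[0.001,-0.0013,0],[0,0,0]]]' >/dev/null; python3 f.py
```

```text
16.175 ang 49.5 rad 0.0353 f tang -9.9 f rad 4.6
```

Dead stop: 0.6 mm further added 2.7 N (peak about 10 N). Releasing and lifting.

```bash
python3 -m jog '[[0.05,[-0.001,0.0013,0],[0,0,0]],[0.05,[-0.001,0.0013,0],[0,0,0]],[0.05,[-0.001,0.0013,0],[0,0,0]],[0.05,[-0.001,0.0013,-0.03],[0,0,0]],[0.05,[-0.001,0.0013,-0.08],[0,0,0]],[0.05,[-0.001,0.0013,-0.08],[0,0,0]],[0.05,[-0.001,0.0013,-0.08],[0,0,0]]]'; python3 st.py 0.648 0.1025 0.206
```

```text
clock: 17.05
position: [0.6059, -0.016, 0.2046]
eef_rot: [-3.14, 0.001, 1.32]
wrist_force: [-0.0, -0.1, -0.1]
gripper_width: 0.0498
grip_force: 0.0
17.05 [ 0.6059 -0.016   0.2046] [-3.14e+00  1.00e-03  1.32e+00] [-0.  -0.1 -0.1] 0.0498
tool shift 0.1252 0.0115 -0.0014 rz to 75.7: -0.04000000000000625
```

```bash
python3 -m jog '[[0.06,[0.06,0.006,0],[0,0,0]],[0.06,[0.125,0.0115,0],[0,0,0]],[0.06,[0.125,0.0115,0],[0,0,0]],[0.06,[0.125,0.0115,0],[0,0,0]]]' >/dev/null
python3 - <<'E'
from bench import capture
from h import *
for n in("wrist","top"):
    c=capture(n);W=cloud(c);m=(W[...,2]>.130)&(W[...,2]<.143)&(np.hypot(W[...,0]-.647,W[...,1]-.103)<.025)
    p=W[m];print(n,len(p)); 
    if len(p):print(p.mean(0),(p.min(0)+p.max(0))/2)
E
python3 st.py 0.648 0.1025 0.122
```

```text
wrist 1125
[0.65197985 0.10721913 0.13764218] [0.65174361 0.10588552 0.13511504]
top 0
17.65 [0.6481 0.1    0.2041] [-3.140e+00  2.000e-03  1.318e+00] [ 0.  -0.1  0. ] 0.0599
tool shift 0.0024 -0.0008 0.0821 rz to 75.7: -0.1700000000000017
```

```bash
python3 -m jog '[[0.06,[0.005,0,0.04],[0,0,0]],[0.06,[0.005,0,0.07],[0,0,0]],[0.06,[0.005,0,0.082],[0,0,0]],[0.06,[0.005,0,0.082],[0,0,0]],[0.015,[0.005,0,0.082],[0,0,0]],[0.01,[0.005,0,0.082],[0,0,0]],[0.01,[0.005,0,0.082],[0,0,0]],[0.01,[0.005,0,0.082],[0,0,0]]]' 40; python3 -m jog '[[0.01,[0,0,0],[0,0,0]],[0.01,[0,0,0],[0,0,0]]]'
```

```text
clock: 18.65
position: [0.6505, 0.1072, 0.1247]
eef_rot: [3.14, -0.0, 1.32]
wrist_force: [-1.7, -0.1, 6.1]
gripper_width: 0.0223
grip_force: 38.8
clock: 18.9
position: [0.6505, 0.1072, 0.1247]
eef_rot: [3.14, -0.0, 1.32]
wrist_force: [-1.5, -0.5, 5.8]
gripper_width: 0.0224
grip_force: 38.8
```

Gripped on the 24 mm head. I'll slide towards −x of the box (tool −y), starting with 10 mm.

```bash
python3 -m jog '[[0.01,[0,-0.005,0],[0,0,0]],[0.01,[0,-0.01,0],[0,0,0]],[0.01,[0,-0.01,0],[0,0,0]],[0.01,[0,-0.01,0],[0,0,0]]]'
```

```text
clock: 19.4
position: [0.641, 0.1097, 0.1246]
eef_rot: [3.14, -0.001, 1.32]
wrist_force: [0.4, -1.1, 8.3]
gripper_width: 0.0224
grip_force: 39.5
```

Unlocked. Sliding fully open.

```bash
python3 -m jog '[[0.01,[0,-0.012,0],[0,0,0]],[0.01,[0,-0.024,0],[0,0,0]],[0.01,[0,-0.036,0],[0,0,0]],[0.01,[0,-0.048,0],[0,0,0]],[0.01,[0,-0.06,0],[0,0,0]],[0.01,[0,-0.07,0],[0,0,0]],[0.01,[0,-0.076,0],[0,0,0]],[0.01,[0,-0.076,0],[0,0,0]]]'; python3 -m jog '[[0.01,[0,-0.002,0],[0,0,0]],[0.01,[0,-0.004,0],[0,0,0]],[0.01,[0,-0.005,0],[0,0,0]],[0.01,[0,-0.005,0],[0,0,0]]]'
```

```text
clock: 20.4
position: [0.5668, 0.1285, 0.1246]
eef_rot: [3.14, -0.0, 1.32]
wrist_force: [-1.6, -1.7, 10.4]
gripper_width: 0.0222
grip_force: 39.9
clock: 20.9
position: [0.5632, 0.1294, 0.1246]
eef_rot: [3.138, -0.001, 1.32]
wrist_force: [2.8, -2.4, 7.2]
gripper_width: 0.0226
grip_force: 39.6
```

It moved 90 mm, so it is at the end stop. Letting go, lifting away and checking.

```bash
python3 -m jog '[[0.06,[0,0,0],[0,0,0]],[0.06,[0,0,0],[0,0,0]],[0.06,[0,0,0],[0,0,0]],[0.06,[0,0,0],[0,0,0]],[0.06,[0,0,-0.03],[0,0,0]],[0.06,[0,0,-0.08],[0,0,0]],[0.06,[0,0,-0.08],[0,0,0]],[0.06,[0,0,-0.08],[0,0,0]]]'
python3 - <<'E'
from bench import capture
from h import *
c=capture("wrist");W=cloud(c);m=(W[...,2]>.130)&(W[...,2]<.143)&(np.hypot(W[...,0]-.564,W[...,1]-.128)<.03)
p=W[m];print(len(p),p.mean(0) if len(p) else 0)
E
```

```text
clock: 21.9
position: [0.5615, 0.1294, 0.2028]
eef_rot: [-3.141, 0.001, 1.32]
wrist_force: [0.4, 0.1, -0.4]
gripper_width: 0.06
grip_force: 0.0
1113 [0.56475916 0.12938234 0.13765963]
```

```bash
python3 -c "
from bench import job
print(job.finish_job())"
```

```text
the job is handed in; nothing more can be done
None
```

The lock was dialed and the cover slid fully open (90 mm by the wrist camera) with no more than about 10 N at the stop; the gripper has let go, I never moved near the loupe, tin or dop holder, and the job was handed in at about 22 s.

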